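# Trip the touch latch and fetch the sanding block

## Task

Press the black pad on the lid of the wooden box slowly straight down until the touch latch under it trips, but never push harder than about 20 N, then take your fingers away at once so that the sprung lid swings up untouched until it is fully open. Then lift the cork sanding block out of the box and lay it flat in the blue tray, let go and leave it there, with the box left open and the other things on the table undisturbed.

Things in the scene. Friction and masses are not known exactly. Their poses are not given: they have to be found in the camera images.
- box: Fixed wooden box, outside 165 (x) x 150 (y) x 64 mm high. Origin: centre of underside; x points from front to hinged back, z up. A cross wall 42 mm high parts the latch bay (front) from the store: x = -41 to +76 mm, y = -69 to +69 mm, floor 6.5 mm above the origin.
- lid (a joint): Angle (rad) of the light wooden lid: 0 shut and latched, negative pressed down, 2.0 fully open, leaning back past upright. 151 mm long, hinged at box x = +78, z = 59 mm. Freed, its spring and damper swing it up in 4 to 6 s, front edge rising at up to 0.1 m/s.
- lid_pad (a point): Top centre of the black rubber pad, 28 mm wide, on the lid 130 mm from the hinge; 64 mm up when shut; z is the lid's outward normal. Pressed: 1 to 3 N over an unseen slack of 1 to 11 mm, then 5 to 8 N while the latch plunger sinks 4 to 5 mm to a hard stop, where force climbs steeply: go about 5 mm/s. A push of 10 to 12 N has freed the latch, and it stays free; let up sooner, it stays shut.
- sanding_block: Brown cork sanding block, 40 (x) x 70 (y) x 24 mm (z), about 40 g, origin at the centre of its underside. At the start it lies flat inside the store of the shut box, its long y axis roughly along the box's x axis.
- tray: Fixed shallow blue tray, outside 150 (x) x 130 (y) x 16 mm high, wall 6 mm, floor 6 mm thick. Origin: centre of its underside, z up.
- dipper: Loose small round metal tin (bystander), 60 mm across, 33 mm high, origin at the centre of its underside.
- glass_cover_1: Loose upturned glass dish (bystander), 141 mm across, 52 mm high, to the right of the tray, origin at the centre of its underside.
- glass_bowl: Loose thick glass bowl (bystander), 151 mm across, 62 mm high, between the robot and the box, origin at the centre of its underside.

How it is judged:
On the way, in this order (a step that is already met when the one before it is completed fails the run):
1. the lid is pressed down and sprung free, standing fully open with no part of the robot touching it (value of joint lid above 1.85 rad and contact force between lid and the fingers below 0.1 N and contact force between lid and the arm below 0.1 N and z of sanding_block in the frame of box below 0.02 m), for 0.2 s.
2. the sanding block is lifted out of the box (z of sanding_block in the frame of box above 0.05 m), for 0.1 s.
At the end, for the whole second after the job is handed in: The lid stands fully open (over 1.85 rad); the sanding block lies flat (within 0.1 rad, right way up) on the tray's floor, its centre within 50 mm (x) and 45 mm (y) of the tray's centre, at rest and released (value of joint lid above 1.85 rad and x of sanding_block in the frame of tray between -0.05 and 0.05 m and y of sanding_block in the frame of tray between -0.045 and 0.045 m and z of sanding_block in the frame of tray between 0.003 and 0.01 m and angle between sanding_block's own z axis and vertical below 0.1 rad and linear speed of sanding_block below 0.02 m/s); the robot touches nothing.
It fails at once if the lid is pushed harder than 20 N (contact force between lid and the fingers above 20 N or contact force between lid and the arm above 20 N).
It fails at once if the lid is touched or helped while it swings up (between 0.35 and 1.85 rad) (value of joint lid between 0.35 and 1.85 rad and (contact force between lid and the fingers above 0.3 N or contact force between lid and the arm above 0.3 N)).
It fails at once if a bystander is disturbed (moved over 20 mm) (distance of any of dipper, glass_bowl, glass_cover_1 from where it was at the start of the episode above 0.02 m).
It also fails if it takes over 62 s, if anything falls off the work surface, if the arm or the gripper's body presses on something with over 40 N, if the wrist force passes 120 N, or if a joint passes its speed limit or range.

## Robot

A 6-joint arm with a two-finger parallel gripper is mounted at the origin on a cart in front of the work surface, level with it; the furniture and walls round the work are solid. World frame = base frame: x ahead of the robot, y to its left, z up, the work surface at z = 0. Lengths are in m, angles in rad, forces in N, time in s.
With the tool pointing down it reaches from about 0.35 to 0.975 m from the base axis. Payload 7.1 kg.
Tool frame: the origin (TCP) lies midway between the tips of the shut fingers; the grasp point (between the pads) lies 19 mm behind it; z points along the fingers, y is the line along which they close (so a half turn about z gives the same grasp; the last joint's range is limited). The gripper opens to 88 mm and grips with 3 to 60 N. Pads are 20 mm wide; open, the fingers measure 115 mm over their backs; the gripper's body (75 mm by 178 mm) begins 61 mm behind the grasp point.
Start: joints at [-1.206, 0.423, 1.63, -0, 1.089, -0.019], TCP at [0.234, -0.58, 0.223] pointing down, gripper open.
Joint ranges: [-3, 3], [-0.9, 2.11], [0.09, 2.58], [-1.31, 4.45], [0.11, 2.69], [-2.54, 2.54]. Speed limits (rad/s): [2.39, 2.39, 3.01, 3.14, 3.14, 3.14].

## Interface

Orientations are given as a unit quaternion [x, y, z, w].
In Python, from cell import bot, imaging gives the robot as it stands.
- The arm moves only by the tool drive_tool, never from a script. Its argument "commands" is a list that holds one entry, the list of rows, each a list of 7 numbers: the shift along the tool's x, y, z as a fraction of full scale, then the turn, a rotation vector about the tool's x, y, z as a fraction of full scale, then the gripper command: -1 is fully open, 1 is shut, values between are in proportion. In form: [[[dx, dy, dz, rx, ry, rz, hand], ...]]. A call has 1 to 20 rows; each row is the pose to reach, as a shift and turn from the pose commanded when the call began, along the tool's axes at that moment, turning the shorter way round; what a row does not reach only later rows make up. Full scale, the value 1, is 0.2 m for a shift and 360 degrees for a turn. A row lasts 1/10 s, in which the tool goes at most 50 mm and 8.59 degrees, less where a joint would pass 70% of its speed; a pose out of reach is approached as far as the arm can. A call with a number of a shift or a turn outside -1 to 1 is refused whole. A call with a gripper value outside its range is refused whole. The fingers move at their own pace and stop on an object; "newtons" is the grip in N (left out, the last holds). Time passes only in rows, so rows that repeat a pose let the fingers close. It gives the time, the measured TCP pose, the force, the opening and the grip force at its end, in the units of the state.
- bot.observe(): the state, without advancing time (a new reading comes with each control period).
- imaging.get_image(name): name is "side" or "top"; returns the picture (420x560x3 uint8, red, green, blue); there is no depth.
- imaging.calibration(name): a dict with "vfov" (degrees; the focal length in pixels is half the picture's height over the tangent of half this angle, whatever the lens; pixels are square), "cx", "cy" (the principal point, pixels), "R" (3x3) and "t" (3): a world point X has camera coordinates R X + t. Camera axes: x right, y down, z forward; pixel columns grow to the right and rows downward; lengths in m; the calibration is good to about 2 mm. A picture is of the moment at which its call begins. calibration takes no time and is no camera call.
- bot.close_job(): hands the job in; it is judged then, once.
The state is a dict: "t": time; "joints": joint angles; "dq": joint speeds; "tau": joint torques, N m; "ee_pos": TCP position; "ee_rot": TCP orientation; "force": force on the tool from outside, world axes, zero at the start; "torque": the same for the moment, N m; "finger_gap": finger opening in m; "grip_force": force on a finger pad.
Only numpy, scipy, OpenCV 4.12 (cv2) and the standard library are available. Lean on these libraries where they do the work, as an engineer would, in place of code of your own. Each camera call takes 0.05 s, during which the arm holds its last target. There are 200 camera calls.

## Working session

There is one attempt and no reset: what is moved stays moved. The work goes in short steps, Python scripts to look and compute and a tool call to move; the robot and the scene stay as the last step left them, time stands still between calls to the robot, and variables do not carry over. Pictures are saved under pics/ and viewed, at most 10 in all, crops included, and the job is handed in when it is done.

Besides the shell and the picture viewer there is one more tool, called as name(argument=value, ...) on one line, values as JSON. drive_tool: Moves the arm, as the interface text tells. Shift numbers are shares of 0.2 m and turn numbers shares of 360 degrees, none past 1 either way. Its arguments: {"type":"object","properties":{"commands":{"type":"array"},"newtons":{"type":"number"}},"required":["commands"]}

```bash
mkdir -p pics; python3 - <<'E'
from cell import bot, imaging
import cv2,json
for n in("top","side"):
    im=imaging.get_image(n); cv2.imwrite(f"pics/{n}0.png",im[:,:,::-1]); print(n,imaging.calibration(n))
print(bot.observe())
E
```

```text
top {'vfov': 52.40199508608409, 'cx': 280.50953325086476, 'cy': 212.23068899511568, 'R': array([[-0.02097317, -0.99973648, -0.00933208],
       [-0.99633179,  0.0216745 , -0.08278399],
       [ 0.08296444,  0.00756161, -0.99652382]]), 't': array([-0.37154116,  0.43954194,  0.8766423 ])}
side {'vfov': 53.32402434645573, 'cx': 288.31802624617137, 'cy': 212.52020194798862, 'R': array([[ 0.99655609, -0.08227101, -0.01036529],
       [-0.0591808 , -0.61810332, -0.783866  ],
       [ 0.05808263,  0.78177987, -0.6208435 ]]), 't': array([-0.45245819, -0.15075448,  1.17888945])}
{'t': 0.1, 'joints': array([-1.20600951e+00,  4.23757088e-01,  1.63060163e+00, -2.36888264e-05,
        1.08856831e+00, -1.90033961e-02]), 'dq': array([ 0.00054775, -0.00120365, -0.00193659,  0.00110851, -0.0008739 ,
       -0.00051405]), 'tau': array([ 6.42833802e-04, -5.45617318e+01, -2.74325645e+01,  6.45607291e-02,
        1.87977607e-02, -4.55013401e-05]), 'ee_pos': array([ 0.23386489, -0.57906926,  0.22198869]), 'ee_rot': array([ 9.81643297e-01,  1.90724915e-01, -1.25110479e-04, -6.55432853e-04]), 'force': array([ 1.66227414,  0.95435374, -0.25749878]), 'torque': array([ 0.00123036, -0.00322378,  0.02305564]), 'grip_force': 0.0, 'finger_gap': 0.0876987205757873}
```

View pics/top0.png

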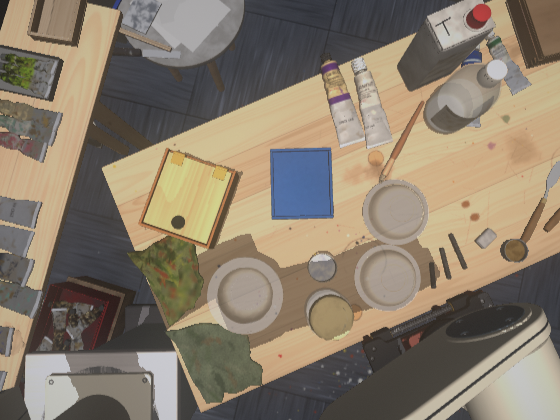

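View pics/side0.png

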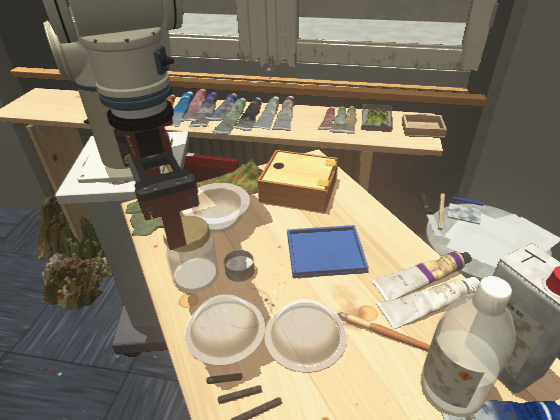

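The top view shows the pad near (178,222), hinges near (177,158) and (219,173), box rim corners near (168,149), (239,172), (212,247) and (140,213), and tray corners near (271,149), (331,148), (333,218) and (271,218). In the side view the pad is near (280,166).

```bash
cat > h.py <<'E'
import numpy as np,cv2
from cell import bot, imaging
from scipy.spatial.transform import Rotation as Ro
def bp(n,u,v,z):
    c=imaging.calibration(n); f=210/np.tan(np.radians(c['vfov']/2)); R=np.array(c['R']);t=np.array(c['t'])
    d=R.T@np.array([(u-c['cx'])/f,(v-c['cy'])/f,1]); o=-R.T@t
    return o+d*(z-o[2])/d[2]
def proj(n,X):
    c=imaging.calibration(n); f=210/np.tan(np.radians(c['vfov']/2)); p=np.array(c['R'])@X+c['t']
    return np.array([c['cx'],c['cy']])+f*p[:2]/p[2]
E
python3 - <<'E'
from h import *
for n in("top","side"):
    im=cv2.imread(f"pics/{n}0.png").astype(int)
    b,g,r=im[...,0],im[...,1],im[...,2]
    def blob(m,win):
        k=np.zeros(m.shape,np.uint8); x0,x1,y0,y1=win; k[y0:y1,x0:x1]=m[y0:y1,x0:x1]
        nn,l,s,c=cv2.connectedComponentsWithStats(k); i=1+np.argmax(s[1:,4]); ys,xs=np.nonzero(l==i)
        return c[i],s[i],cv2.minAreaRect(np.c_[xs,ys].astype(np.float32))
    c,s,_=blob((r+g+b)<200,(160,195,205,240) if n=="top" else (268,292,158,174)); print(n,"pad",c,s,bp(n,*c,.064))
    c,s,q=blob((b>r+40)&(b>g+20),(255,345,135,235) if n=="top" else (280,375,215,285)); 
    print("tray",c,s,[bp(n,*p,.014).round(3) for p in cv2.boxPoints(q)],bp(n,*c,.010))
    if n=="top":
        lid=(r>200)&(g>180)
        c,s,q=blob((g>170)&(b<150)&(r>190)&(r-b>70),(135,245,145,250)); print("lid",c,s,q,[bp(n,*p,.064).round(3) for p in cv2.boxPoints(q)])
    for p in ([(168,149),(239,172),(212,247),(140,213)] if n=="top" else []): print(bp(n,*p,.064))
im=cv2.imread("pics/top0.png"); a=cv2.resize(im[135:260,125:345],None,fx=3.6,fy=3.6,interpolation=cv2.INTER_CUBIC); cv2.imwrite("pics/c1.png",a)
E
```

```text
top pad [177. 226.] [177 226   1   1   1] [ 0.40465272 -0.17569164  0.064     ]
tray [301.02790698 183.4002448 ] [ 270  148   63   71 4085] [array([ 0.567, -0.361,  0.014]), array([ 0.567, -0.49 ,  0.014]), array([ 0.419, -0.49 ,  0.014]), array([ 0.419, -0.362,  0.014])] [ 0.49238908 -0.42555253  0.01      ]
lid [186.51056082 196.04005827] [ 144  152   87   89 4119] ((187.21493530273438, 196.39817810058594), (66.19099426269531, 75.81021881103516), 19.653823852539062) [array([ 0.416, -0.109,  0.064]), array([ 0.559, -0.159,  0.064]), array([ 0.511, -0.284,  0.064]), array([ 0.369, -0.232,  0.064])]
[ 0.56002606 -0.15768856  0.064     ]
[ 0.51001759 -0.29995395  0.064     ]
[ 0.36174426 -0.24477576  0.064     ]
[ 0.43208843 -0.10204376  0.064     ]
side pad [268.  159.5] [268 159   1   2   2] [ 0.3914702  -0.14796419  0.064     ]
tray [324.98790466 250.15937389] [ 288  226   80   47 2811] [array([ 0.422, -0.361,  0.014]), array([ 0.593, -0.359,  0.014]), array([ 0.569, -0.49 ,  0.014]), array([ 0.418, -0.49 ,  0.014])] [ 0.49476266 -0.42994033  0.01      ]
```

View pics/c1.png

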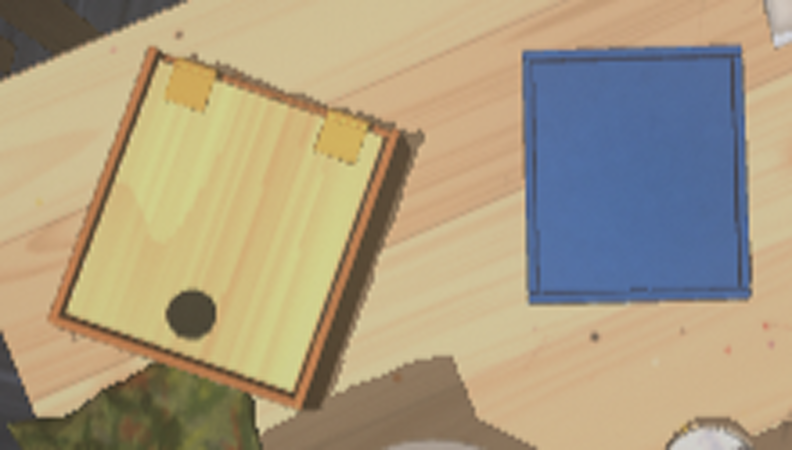

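The crop shows the pad at crop (191,314), i.e. image (178.1,222.2). The rim corners are at crop (153,48), (400,130), (300,407) and (50,320). The tray is square to the world axes.

```bash
python3 - <<'E'
from h import *
P=[bp("top",125+a/3.6,135+b/3.6,.064) for a,b in[(153,48),(400,130),(300,407),(50,320)]]
P=np.array(P);print(P.round(4)); print([np.linalg.norm(P[i]-P[i-1]).round(3) for i in range(4)])
C=P.mean(0); ax=P[0]+P[1]-P[2]-P[3]; ay=P[0]+P[3]-P[1]-P[2]
print("C",C,np.degrees(np.arctan2(ax[1],ax[0])),np.degrees(np.arctan2(-ay[0],ay[1])))
pad=bp("top",125+191/3.6,135+314/3.6,.064); yaw=np.arctan2(ax[1],ax[0]); Rz=Ro.from_euler('z',yaw)
print("pad",pad,"in box",Rz.inv().apply(pad-C), "side", bp("side",280,166,.064))
s=bot.observe(); R=Ro.from_quat(s['ee_rot']);print(R.as_matrix().round(3),s['ee_pos'])
im=cv2.imread("pics/side0.png"); cv2.imwrite("pics/c2.png",cv2.resize(im[140:290,130:380],None,fx=3.2,fy=3.2))
E
```

```text
[[ 0.5614 -0.1567  0.064 ]
 [ 0.5119 -0.2942  0.064 ]
 [ 0.3598 -0.2375  0.064 ]
 [ 0.4105 -0.1     0.064 ]]
[np.float64(0.161), np.float64(0.146), np.float64(0.162), np.float64(0.147)]
C [ 0.46091186 -0.19709371  0.064     ] -20.5112571844544 -19.99864238596257
pad [ 0.41210151 -0.17779419  0.064     ] in box [-0.05247832  0.00097327  0.        ] side [ 0.41932539 -0.18134219  0.064     ]
[[ 0.927  0.374 -0.   ]
 [ 0.374 -0.927  0.001]
 [ 0.    -0.001 -1.   ]] [ 0.23386489 -0.57906926  0.22198869]
```

View pics/c2.png

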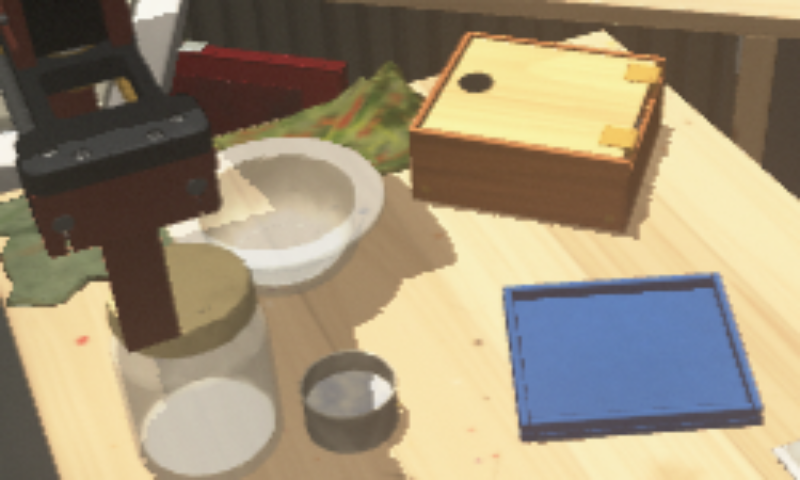

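The pad in the side crop at (475,83) backprojects to about (0.416,-0.180), which agrees with the top view. I take the pad as (0.413,-0.179), the box centre as (0.461,-0.197) with yaw -20.3°, and the tray centre as (0.493,-0.427). Next I shut the fingers and approach at height.

drive_tool(commands=[[[0.8,-0.75,0,0,0,0.1175,1],[0.8,-0.75,0,0,0,0.1175,1],[0.8,-0.75,0,0,0,0.1175,1],[0.8,-0.75,0,0,0,0.1175,1],[0.8,-0.75,0,0,0,0.1175,1],[0.8,-0.75,0,0,0,0.1175,1],[0.8,-0.75,0,0,0,0.1175,1],[0.8,-0.75,0,0,0,0.1175,1]]])

```text
t: 0.9
ee_pos: [0.326, -0.3816, 0.2227]
ee_rot: [0.985, -0.175, 0.0, 0.0]
force: [0.2, -0.2, -0.3]
finger_gap: 0.0274
grip_force: 0.0
```

```bash
cat >> h.py <<'E'
def to(X):
    s=bot.observe(); R=Ro.from_quat(s['ee_rot']); M=R.as_matrix()
    print("pos",s['ee_pos'].round(4),"xyaw",np.degrees(np.arctan2(M[1,0],M[0,0])).round(2),"z",M[:,2].round(3),"F",s['force'].round(2),"t",s['t'],"gap",s['finger_gap'],s['grip_force'],"j",s['joints'].round(2))
    print("shift units",(R.inv().apply(np.array(X)-s['ee_pos'])/.2).round(4))
E
python3 -c "
from h import *
to([.413,-.179,.085])"
```

```text
pos [ 0.326  -0.3816  0.2227] xyaw -20.19 z [ 0. -0. -1.] F [ 0.15 -0.21 -0.33] t 0.9 gap 0.027412363628208005 0.0 j [-0.89  0.24  1.9  -0.    1.    1.04]
shift units [ 0.0582 -1.101   0.688 ]
```

drive_tool(commands=[[[0.06,-1,0.3,0,0,0,1],[0.06,-1,0.3,0,0,0,1],[0.06,-1,0.3,0,0,0,1],[0.06,-1,0.3,0,0,0,1],[0.06,-1,0.3,0,0,0,1],[0.06,-1,0.3,0,0,0,1],[0.06,-1,0.3,0,0,0,1],[0.06,-1,0.3,0,0,0,1]]])

```text
t: 1.7
ee_pos: [0.4069, -0.1989, 0.1631]
ee_rot: [0.984, -0.177, 0.0, 0.0]
force: [-0.1, -0.5, 0.6]
finger_gap: 0.0004
grip_force: 0.0
```

```bash
python3 -c "
from h import *
to([.413,-.179,.072])"
```

```text
pos [ 0.4069 -0.1989  0.1631] xyaw -20.41 z [ 0.001 -0.001 -1.   ] F [-0.08 -0.48  0.63] t 1.7 gap 0.0004390706628459698 0.0 j [-0.48  0.26  2.05 -0.    0.83  1.45]
shift units [-0.0066 -0.1039  0.4556]
```

drive_tool(commands=[[[-0.005,-0.104,0.2,0,0,0,1],[-0.005,-0.104,0.35,0,0,0,1],[-0.005,-0.104,0.42,0,0,0,1],[-0.005,-0.104,0.445,0,0,0,1],[-0.005,-0.104,0.455,0,0,0,1],[-0.005,-0.104,0.455,0,0,0,1],[-0.005,-0.104,0.455,0,0,0,1],[-0.005,-0.104,0.455,0,0,0,1]]])

```text
t: 2.5
ee_pos: [0.4137, -0.1777, 0.0725]
ee_rot: [0.984, -0.176, 0.001, 0.0]
force: [-0.7, -0.0, -0.3]
finger_gap: 0.0001
grip_force: 0.0
```

```bash
python3 -c "
from h import *
to([.413,-.179,.064])
a=[imaging.get_image(n)[y-50:y+50,x-65:x+65,::-1] for n,x,y in(('top',178,222),('side',278,166))]
cv2.imwrite('pics/p1.png',cv2.resize(np.hstack(a),None,fx=3,fy=3))"
```

```text
pos [ 0.4137 -0.1777  0.0725] xyaw -20.32 z [ 0.002 -0.001 -1.   ] F [-0.71 -0.04 -0.34] t 2.5 gap 6.855259282896343e-05 0.0 j [-0.43  0.43  2.1  -0.    0.61  1.49]
shift units [-0.0012  0.0075  0.0423]
```

View pics/p1.png

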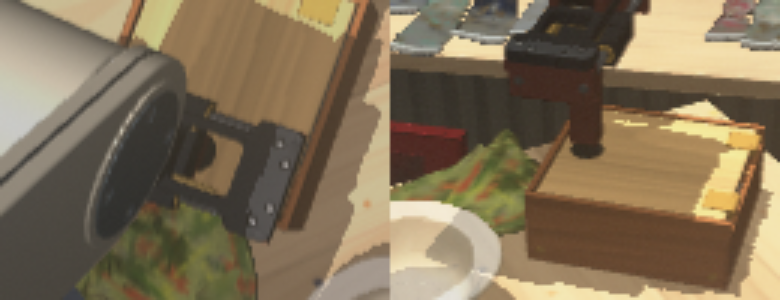

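The shut fingertips sit centred just above the pad (side crop near (588,150)). I start pressing slowly.

drive_tool(commands=[[[0,0,0.0025,0,0,0,1],[0,0,0.005,0,0,0,1],[0,0,0.0075,0,0,0,1],[0,0,0.01,0,0,0,1],[0,0,0.0125,0,0,0,1],[0,0,0.015,0,0,0,1],[0,0,0.0175,0,0,0,1],[0,0,0.02,0,0,0,1],[0,0,0.0225,0,0,0,1],[0,0,0.025,0,0,0,1],[0,0,0.0275,0,0,0,1],[0,0,0.03,0,0,0,1],[0,0,0.0325,0,0,0,1],[0,0,0.035,0,0,0,1],[0,0,0.0375,0,0,0,1],[0,0,0.04,0,0,0,1],[0,0,0.0425,0,0,0,1],[0,0,0.045,0,0,0,1],[0,0,0.0475,0,0,0,1],[0,0,0.05,0,0,0,1]]])

```text
t: 4.6
ee_pos: [0.4131, -0.1772, 0.0616]
ee_rot: [0.984, -0.176, -0.0, -0.0]
force: [-0.7, 0.2, 1.5]
finger_gap: 0.0004
grip_force: 0.7
```

drive_tool(commands=[[[0,0,0.0025,0,0,0,1],[0,0,0.005,0,0,0,1],[0,0,0.0075,0,0,0,1],[0,0,0.01,0,0,0,1],[0,0,0.0125,0,0,0,1],[0,0,0.015,0,0,0,1]]])

```text
t: 5.2
ee_pos: [0.4132, -0.1772, 0.0586]
ee_rot: [0.984, -0.176, -0.0, -0.0]
force: [-1.5, 0.0, 2.0]
finger_gap: 0.0002
grip_force: 0.7
```

drive_tool(commands=[[[0,0,0.0025,0,0,0,1],[0,0,0.005,0,0,0,1],[0,0,0.0075,0,0,0,1],[0,0,0.01,0,0,0,1],[0,0,0.0125,0,0,0,1],[0,0,0.015,0,0,0,1]]])

```text
t: 5.8
ee_pos: [0.4132, -0.1773, 0.056]
ee_rot: [0.984, -0.176, 0.0, 0.0]
force: [-1.8, 1.3, 7.7]
finger_gap: 0.0005
grip_force: 3.7
```

drive_tool(commands=[[[0,0,0.002,0,0,0,1],[0,0,0.004,0,0,0,1],[0,0,0.006,0,0,0,1]]])

```text
t: 6.1
ee_pos: [0.4132, -0.1773, 0.0548]
ee_rot: [0.984, -0.176, 0.0, 0.0]
force: [-2.0, 1.6, 7.3]
finger_gap: 0.0003
grip_force: 3.7
```

drive_tool(commands=[[[0,0,0.002,0,0,0,1],[0,0,0.004,0,0,0,1]]])

```text
t: 6.3
ee_pos: [0.4132, -0.1773, 0.054]
ee_rot: [0.984, -0.176, 0.0, 0.0]
force: [-2.5, 1.3, 7.9]
finger_gap: 0.0007
grip_force: 3.8
```

drive_tool(commands=[[[0,0,0.002,0,0,0,1],[0,0,0.004,0,0,0,1]]])

```text
t: 6.5
ee_pos: [0.4133, -0.1773, 0.0532]
ee_rot: [0.984, -0.176, 0.0, 0.0]
force: [-2.0, 1.1, 7.6]
finger_gap: 0.0006
grip_force: 3.8
```

drive_tool(commands=[[[0,0,0.0015,0,0,0,1],[0,0,0.003,0,0,0,1]]])

```text
t: 6.7
ee_pos: [0.4133, -0.1773, 0.0528]
ee_rot: [0.984, -0.176, 0.0, 0.0]
force: [-3.8, 0.9, 14.8]
finger_gap: 0.0003
grip_force: 7.3
```

14.8 N exceeds the 12 N that frees the latch, so I retreat straight up.

drive_tool(commands=[[[0,0,-0.2,0,0,0,1],[0,0,-0.45,0,0,0,1],[0,0,-0.7,0,0,0,1],[0,0,-0.95,0,0,0,1],[0,0.2,-1,0,0,0,1],[0,0.45,-1,0,0,0,1],[0,0.7,-1,0,0,0,1],[0,0.95,-1,0,0,0,1],[0,1,-1,0,0,0,0.5],[0,1,-1,0,0,0,0.5],[0,1,-1,0,0,0,0.5]]])

```text
t: 7.8
ee_pos: [0.3438, -0.364, 0.2519]
ee_rot: [0.984, -0.176, -0.0, -0.0]
force: [-0.5, -0.1, -0.2]
finger_gap: 0.0203
grip_force: 0.0
```

drive_tool(commands=[[[0,0,0,0,0,0,-0.3],[0,0,0,0,0,0,-0.3],[0,0,0,0,0,0,-0.3],[0,0,0,0,0,0,-0.3],[0,0,0,0,0,0,-0.3],[0,0,0,0,0,0,-0.3],[0,0,0,0,0,0,-0.3],[0,0,0,0,0,0,-0.3],[0,0,0,0,0,0,-0.3],[0,0,0,0,0,0,-0.3],[0,0,0,0,0,0,-0.3],[0,0,0,0,0,0,-0.3],[0,0,0,0,0,0,-0.3],[0,0,0,0,0,0,-0.3],[0,0,0,0,0,0,-0.3],[0,0,0,0,0,0,-0.3],[0,0,0,0,0,0,-0.3],[0,0,0,0,0,0,-0.3],[0,0,0,0,0,0,-0.3],[0,0,0,0,0,0,-0.3]]])

```text
t: 9.8
ee_pos: [0.3438, -0.3648, 0.2523]
ee_rot: [0.984, -0.176, -0.0, -0.0]
force: [-1.2, -0.1, -0.1]
finger_gap: 0.057
grip_force: 0.0
```

drive_tool(commands=[[[0,0,0,0,0,0,-0.3],[0,0,0,0,0,0,-0.3],[0,0,0,0,0,0,-0.3],[0,0,0,0,0,0,-0.3],[0,0,0,0,0,0,-0.3],[0,0,0,0,0,0,-0.3],[0,0,0,0,0,0,-0.3],[0,0,0,0,0,0,-0.3],[0,0,0,0,0,0,-0.3],[0,0,0,0,0,0,-0.3],[0,0,0,0,0,0,-0.3],[0,0,0,0,0,0,-0.3],[0,0,0,0,0,0,-0.3],[0,0,0,0,0,0,-0.3],[0,0,0,0,0,0,-0.3],[0,0,0,0,0,0,-0.3],[0,0,0,0,0,0,-0.3],[0,0,0,0,0,0,-0.3],[0,0,0,0,0,0,-0.3],[0,0,0,0,0,0,-0.3]]])

```text
t: 11.8
ee_pos: [0.3437, -0.3648, 0.2523]
ee_rot: [0.984, -0.176, -0.0, -0.0]
force: [0.2, -0.2, 0.2]
finger_gap: 0.057
grip_force: 0.0
```

```bash
python3 -c "
from h import *
to([.461,-.197,.2])
a=[imaging.get_image(n)[y-75:y+75,x-65:x+65,::-1] for n,x,y in(('top',200,205),('side',300,160))]
cv2.imwrite('pics/p2.png',cv2.resize(np.hstack(a),None,fx=3,fy=3))"
```

```text
pos [ 0.3437 -0.3648  0.2523] xyaw -20.31 z [-0.  0. -1.] F [ 0.21 -0.2   0.24] t 11.8 gap 0.057002490232929456 0.0 j [-0.84  0.2   1.87  0.    1.07  1.09]
shift units [ 0.2585 -0.9904  0.2613]
```

View pics/p2.png

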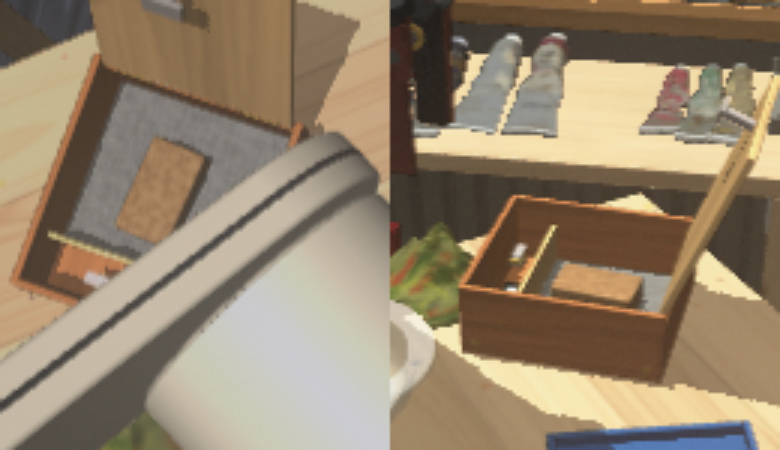

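The lid is fully open, and the block is visible in the store at top crop (162,188), i.e. image (189,193). Next I measure the block's top face at z = 0.0305.

```bash
python3 - <<'E'
from h import *
im=cv2.imread("pics/p2.png")[:,:390]; im=cv2.resize(im,(130,150),interpolation=cv2.INTER_AREA).astype(int)
b,g,r=im[...,0],im[...,1],im[...,2]
m=((r-b>35)&(r>100)).astype(np.uint8); k=np.zeros_like(m); k[42:84,34:74]=m[42:84,34:74]
n,l,s,c=cv2.connectedComponentsWithStats(k,connectivity=4); i=1+np.argmax(s[1:,4]); print(s[i],c[i])
ys,xs=np.nonzero(l==i); q=cv2.minAreaRect(np.c_[xs,ys].astype(np.float32))
box=np.array([bp("top",135+p[0],130+p[1],.0305) for p in cv2.boxPoints(q)])
hand=np.array([bp("top",135+a/3,130+b/3,.0305) for a,b in[(155,138),(207,158),(165,242),(115,222)]])
for B in(box,hand):
    e=[B[(j+1)%4]-B[j] for j in range(4)]
    print(B.mean(0).round(4),[(np.linalg.norm(v).round(3),np.degrees(np.arctan2(v[1],v[0])).round(1)) for v in e])
print(bp("top",135+c[i][0],130+c[i][1],.0305))
C=np.array([.461,-.197,.0]); Rz=Ro.from_euler('z',-20.3,degrees=True); print(Rz.inv().apply(hand.mean(0)-C))
to([*hand.mean(0)[:2],.2])
E
```

```text
[ 38  46  30  36 613] [52.71941272 63.3050571 ]
[ 0.4736 -0.1896  0.0305] [(np.float64(0.069), np.float64(-24.6)), (np.float64(0.039), np.float64(-115.7)), (np.float64(0.069), np.float64(155.2)), (np.float64(0.039), np.float64(64.5))]
[ 0.4738 -0.1912  0.0305] [(np.float64(0.039), np.float64(-112.3)), (np.float64(0.065), np.float64(153.1)), (np.float64(0.037), np.float64(67.1)), (np.float64(0.064), np.float64(-25.6))]
[ 0.47385509 -0.18957761  0.0305    ]
[0.01003822 0.00987634 0.0305    ]
pos [ 0.3438 -0.3648  0.2523] xyaw -20.31 z [ 0.  0. -1.] F [-0.28 -1.06  0.49] t 11.9 gap 0.05685825976584889 0.0 j [-0.84  0.2   1.87  0.    1.07  1.09]
shift units [ 0.3085 -1.0397  0.2615]
```

Measured block size is 69x39 mm, matching the given size. Its centre is (0.474,-0.190) and its long axis is at -25°.

drive_tool(commands=[[[0.3,-0.97,0,0,0,0.013,-0.3],[0.3,-0.97,0,0,0,0.013,-0.3],[0.3,-0.97,0,0,0,0.013,-0.3],[0.3,-0.97,0,0,0,0.013,-0.3],[0.3,-0.97,0,0,0,0.013,-0.3],[0.31,-1,0.2,0,0,0.013,-0.3],[0.31,-1,0.35,0,0,0.013,-0.3],[0.31,-1,0.5,0,0,0.013,-0.3],[0.31,-1,0.6,0,0,0.013,-0.3],[0.31,-1,0.6,0,0,0.013,-0.3],[0.31,-1,0.6,0,0,0.013,-0.3],[0.31,-1,0.6,0,0,0.013,-0.3]]])

```text
t: 13.1
ee_pos: [0.4721, -0.1995, 0.1335]
ee_rot: [0.976, -0.217, 0.001, 0.0]
force: [-0.2, -0.2, -0.5]
finger_gap: 0.0569
grip_force: 0.0
```

```bash
python3 -c "
from h import *
to([.474,-.190,.010])
a=[imaging.get_image(n)[y-75:y+75,x-65:x+65,::-1] for n,x,y in(('top',200,205),('side',300,160))]
cv2.imwrite('pics/p3.png',cv2.resize(np.hstack(a),None,fx=3,fy=3))"
```

```text
pos [ 0.4721 -0.1995  0.1335] xyaw -25.01 z [ 0.002 -0.001 -1.   ] F [-0.18 -0.17 -0.47] t 13.1 gap 0.05686949211124752 0.0 j [-0.42  0.39  1.94 -0.    0.81  1.58]
shift units [-0.0124 -0.047   0.6175]
```

View pics/p3.png

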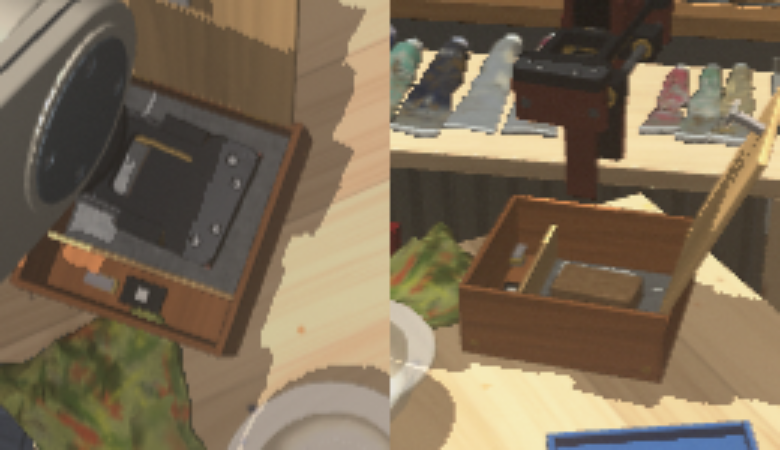

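The open fingers hang above the block, clear of the lid (side crop near (590,190)). I descend and grip.

drive_tool(commands=[[[-0.011,-0.047,0.15,0,0,0,-0.3],[-0.011,-0.047,0.3,0,0,0,-0.3],[-0.011,-0.047,0.4,0,0,0,-0.3],[-0.011,-0.047,0.48,0,0,0,-0.3],[-0.011,-0.047,0.54,0,0,0,-0.3],[-0.011,-0.047,0.58,0,0,0,-0.3],[-0.011,-0.047,0.605,0,0,0,-0.3],[-0.011,-0.047,0.615,0,0,0,-0.3],[-0.011,-0.047,0.615,0,0,0,-0.3]]], newtons=12)

```text
t: 14.1
ee_pos: [0.4735, -0.1894, 0.0095]
ee_rot: [0.976, -0.216, 0.0, 0.0]
force: [0.3, -0.2, -0.3]
finger_gap: 0.0572
grip_force: 0.0
```

drive_tool(commands=[[[0,0,0,0,0,0,0.5],[0,0,0,0,0,0,0.5],[0,0,0,0,0,0,0.5],[0,0,0,0,0,0,0.5],[0,0,0,0,0,0,0.5],[0,0,0,0,0,0,0.5],[0,0,0,0,0,0,0.5],[0,0,0,0,0,0,0.5]]])

```text
t: 14.9
ee_pos: [0.4736, -0.1895, 0.0097]
ee_rot: [0.976, -0.216, 0.0, 0.0]
force: [-1.0, 0.6, 5.4]
finger_gap: 0.0403
grip_force: 12.0
```

drive_tool(commands=[[[0,0,-0.05,0,0,0,0.5],[0,0,-0.15,0,0,0,0.5],[0,0,-0.3,0,0,0,0.5],[0,0,-0.45,0,0,0,0.5],[0,0,-0.55,0,0,0,0.5],[0,0,-0.6,0,0,0,0.5],[0,0,-0.6,0,0,0,0.5],[0,0,-0.6,0,0,0,0.5],[0,0,-0.6,0,0,0,0.5]]])

```text
t: 15.8
ee_pos: [0.4725, -0.189, 0.1282]
ee_rot: [0.976, -0.216, -0.001, -0.0]
force: [0.8, -0.2, -0.3]
finger_gap: 0.0398
grip_force: 12.0
```

```bash
python3 -c "
from h import *
to([.493,-.427,.13])
a=[imaging.get_image(n)[y-75:y+75,x-65:x+65,::-1] for n,x,y in(('top',200,205),('side',300,150))]
cv2.imwrite('pics/p4.png',cv2.resize(np.hstack(a),None,fx=3,fy=3))"
```

```text
pos [ 0.4725 -0.189   0.1282] xyaw -24.99 z [-0.002  0.001 -1.   ] F [ 0.76 -0.15 -0.32] t 15.8 gap 0.03983723895219876 11.989479660987854 j [-0.4   0.4   1.95 -0.    0.8   1.6 ]
shift units [ 0.5956  1.0354 -0.0105]
```

View pics/p4.png

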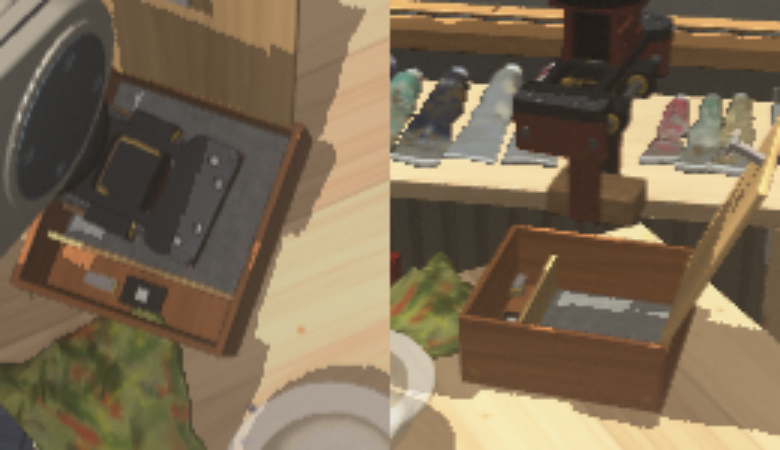

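The block is held level (side crop near (598,195)) and the lid still stands open. I carry the block to the tray.

drive_tool(commands=[[[0,0.15,0,0,0,0,0.5],[0,0.35,0,0,0,0,0.5],[0,0.55,0,0,0,0,0.5],[0.1,0.75,0,0,0,0,0.5],[0.25,0.9,0,0,0,0,0.5],[0.4,1,0,0,0,0,0.5],[0.52,1,0,0,0,0,0.5],[0.59,1,0,0,0,0,0.5],[0.595,1,0,0,0,0,0.5],[0.595,1,0,0,0,0,0.5],[0.595,1,0,0,0,0,0.5]]])

```text
t: 17.0
ee_pos: [0.4957, -0.42, 0.1286]
ee_rot: [0.976, -0.216, -0.001, -0.0]
force: [-0.5, -0.3, -0.1]
finger_gap: 0.0399
grip_force: 12.0
```

```bash
python3 -c "
from h import *
to([.493,-.427,.0105])"
```

```text
pos [ 0.4957 -0.42    0.1286] xyaw -24.98 z [-0.001  0.001 -1.   ] F [-0.46 -0.33 -0.08] t 17.0 gap 0.03985145547371407 11.989620476961136 j [-0.72  0.57  1.63 -0.    0.94  1.29]
shift units [0.0036 0.0376 0.5906]
```

drive_tool(commands=[[[0,0.037,0.15,0,0,0,0.5],[0,0.037,0.3,0,0,0,0.5],[0,0.037,0.4,0,0,0,0.5],[0,0.037,0.48,0,0,0,0.5],[0,0.037,0.53,0,0,0,0.5],[0,0.037,0.56,0,0,0,0.5],[0,0.037,0.575,0,0,0,0.5],[0,0.037,0.585,0,0,0,0.5],[0,0.037,0.59,0,0,0,0.5],[0,0.037,0.59,0,0,0,0.5],[0,0.037,0.59,0,0,0,0.5]]])

```text
t: 18.1
ee_pos: [0.4938, -0.4278, 0.0117]
ee_rot: [0.976, -0.216, 0.0, 0.0]
force: [0.6, 0.5, -0.9]
finger_gap: 0.0402
grip_force: 12.0
```

drive_tool(commands=[[[0,0,0.003,0,0,0,0.5],[0,0,0.006,0,0,0,0.5],[0,0,0.008,0,0,0,0.5],[0,0,0.008,0,0,0,0.5]]])

```text
t: 18.5
ee_pos: [0.4936, -0.4276, 0.0097]
ee_rot: [0.976, -0.216, -0.0, -0.0]
force: [-0.1, -0.7, 0.6]
finger_gap: 0.0401
grip_force: 12.0
```

Essentially on the floor, so I release and retreat.

drive_tool(commands=[[[0,0,0,0,0,0,-0.3],[0,0,0,0,0,0,-0.3],[0,0,0,0,0,0,-0.3],[0,0,0,0,0,0,-0.3],[0,0,0,0,0,0,-0.3],[0,0,0,0,0,0,-0.3],[0,0,-0.05,0,0,0,-0.3],[0,0,-0.15,0,0,0,-0.3],[0,0,-0.35,0,0,0,-0.3],[0,0,-0.55,0,0,0,-0.3],[0,0,-0.75,0,0,0,-0.3],[0,0,-0.95,0,0,0,-0.3],[0,0,-1,0,0,0,-0.3],[-0.2,0,-1,0,0,0,-0.3],[-0.4,0,-1,0,0,0,-0.3],[-0.6,0,-1,0,0,0,-0.3],[-0.6,0,-1,0,0,0,-0.3],[-0.6,0,-1,0,0,0,-0.3],[-0.6,0,-1,0,0,0,-0.3]]])

```text
t: 20.4
ee_pos: [0.3858, -0.3777, 0.21]
ee_rot: [0.976, -0.216, 0.001, 0.0]
force: [0.1, -0.5, -0.4]
finger_gap: 0.0574
grip_force: 0.0
```

```bash
python3 -c "
from h import *
to([.493,-.427,.2])
for n in('top','side'): cv2.imwrite(f'pics/{n}9.png',imaging.get_image(n)[:,:,::-1])
cv2.imwrite('pics/p5.png',np.hstack([cv2.resize(cv2.imread(f'pics/{n}9.png')[130:330,125:385],None,fx=1.5,fy=1.5) for n in('top','side')]))"
```

```text
pos [ 0.3858 -0.3777  0.21  ] xyaw -24.99 z [ 0.001 -0.001 -1.   ] F [ 0.1  -0.51 -0.36] t 20.4 gap 0.057421007759074466 0.0 j [-0.8   0.31  1.83  0.    1.    1.21]
shift units [ 0.5898 -0.0028  0.0508]
```

View pics/p5.png

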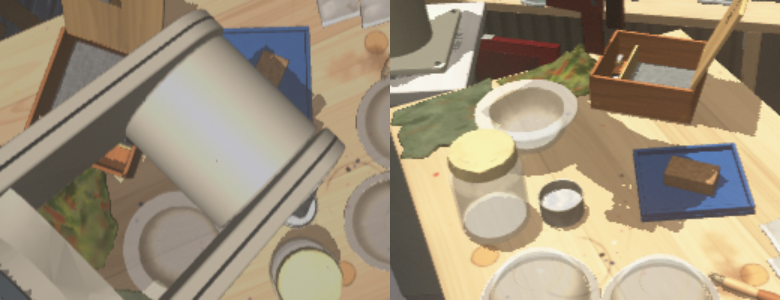

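The block lies flat in the middle of the tray (side crop near (692,175)). The lid is open and the other items have not moved.

```bash
python3 -c "
from cell import bot
print(bot.close_job())"
```

```text
the job is handed in; nothing more can be done
None
```

The job is handed in: the latch tripped with the last force reading at 14.8 N, the lid swung fully open untouched, and the sanding block lies flat and released near the centre of the blue tray; the last pictures showed nothing else moved.

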